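# Fetch the charcoal block from the blocked drawer

## Task

I need the black charcoal block out of the drawer for soldering, but the three pots standing in front stop it opening. Stand the violet-lidded tub, the brown bottle and the small white pot all on the steel tray, open the drawer, and lay the charcoal flat and centred on the pale brick of the soldering turntable, lengthwise along the brick; leave the little cardboard box in the drawer. Then push the drawer fully shut and put each of the three back on the spot where it stood at first, keeping them upright throughout.

Things in the scene. Friction and masses are not known exactly. Their poses are not given: they have to be found in the camera images.
- flux_tub: white plastic tub with a violet screw lid, round, 62 mm across, 72 mm high, 0.18 kg. One of three standing in a row about 75 mm apart in front of the drawer, in any order. Origin: centre of its underside; z up. Must go back to its own first spot.
- brown_bottle: brown glass bottle with a wide black cap, round, 46 mm across, 90 mm high, 0.12 kg, in the row in front of the drawer. Origin: centre of its underside; z up. (Similar dark bottles stand among the clutter on the left; this one is in the row.)
- cream_pot: small all-white round pot, 48 mm across, 50 mm high, 0.09 kg, in the row in front of the drawer. Origin: centre of its underside; z up. (The white-capped things among the clutter on the left are others.)
- charcoal: black charcoal soldering block, 45 (x) by 70 (y) by 26 (z) mm, 0.05 kg, lying flat in the drawer with its long side (its y) along the drawer's travel, in its left or right half; about its front 35 mm show in the gap of the half-open drawer. Origin: centre of its underside. At least 35 mm is free beside each long side in the drawer.
- blade_box: small cream-coloured cardboard box, 36 (x) by 52 (y) by 18 mm, lying in the other half of the same drawer; it stays there. Origin: centre of its underside.
- chest: low dark wooden bench chest with one drawer, 200 (x) by 260 (y) by 80 mm high, fixed to the bench; origin: centre of its underside; its -x axis points out of the drawer, roughly to the robot. The top covers from 85 mm in front of the origin backwards (chest x > -0.085 m). The drawer's inner floor is 22 mm above the bench, its side and inner front walls reach 58 mm, its front board (15 mm thick) 68 mm. Ring sizers and tweezers, fixed, lie on the rear of the top.
- chest_drawer0 (a joint): how far the drawer stands open along the chest's -x: 0 = fully shut, 0.134 m = stop. It starts about 0.055 to 0.07 open, and slides stiffly (about 1 N plus light damping), staying where it is left. The charcoal can be lifted out clear of the chest's top from about 0.12.
- chest_drawer0_handle (a point): middle of the drawer's brass bar handle: a round bar 11 mm thick and 120 mm long along the chest's y, 44 mm above the bench and 35 mm in front of the drawer's front board; it moves with the drawer and lies at chest x = -0.135 m when the drawer is shut. It can be pinched from above, one finger on each side of the bar.
- tray: shallow pale stainless steel drip tray, 236 (x) by 116 (y) mm, rim 12 mm high and 3 mm thick, floor 3 mm above the bench, fixed; to the left or right of the row. Origin: centre of its underside, x along its long side. The three fit in a line along it, 75 mm apart.
- turntable: dark round soldering turntable, 110 mm across, 33 mm high, with a pale spotted fire brick fixed on it, 64 (x) by 100 (y) by 18 mm, whose top is level and 51 mm above the bench; nothing turns. Origin: centre of the turntable's underside, right below the brick's centre; its y is the brick's long side. It stands on the side opposite the tray.
There are look-alikes about, which are no part of the job. There is more than one size of the cream_pot; the one meant has the size given above.

How it is judged (in metres and radians):
On the way, in this order (a step that is already met when the one before it is completed fails the run):
1. the tub, the bottle and the pot all stand upright on the steel tray (x of flux_tub in the frame of tray between -0.105 and 0.105 m and y of flux_tub in the frame of tray between -0.05 and 0.05 m and z of each of flux_tub, brown_bottle, cream_pot in the frame of tray below 0.012 m and angle between each of flux_tub, brown_bottle, cream_pot's own z axis and vertical below 0.15 rad and x of brown_bottle in the frame of tray between -0.105 and 0.105 m and y of brown_bottle in the frame of tray between -0.05 and 0.05 m and x of cream_pot in the frame of tray between -0.105 and 0.105 m and y of cream_pot in the frame of tray between -0.05 and 0.05 m), for 0.2 s.
2. the drawer is pulled open (value of joint chest_drawer0 above 0.1 m), for 0.1 s.
At the end, for the whole second after the job is handed in: The charcoal lies flat on the turntable's brick, centred within 12 mm and lengthwise within 0.2 rad; the drawer is shut to within 6 mm with the cardboard box still in it; tub, bottle and pot each stand upright within 15 mm of where they stood at the start; all is released and at rest (distance of each of flux_tub, brown_bottle, cream_pot from where it was at the start of the episode below 0.015 m and angle between each of flux_tub, brown_bottle, cream_pot's own z axis and vertical below 0.15 rad and linear speed of each of flux_tub, brown_bottle, cream_pot, charcoal below 0.02 m/s and horizontal distance between charcoal and turntable below 0.012 m and angle between the y axis of charcoal and the y axis of turntable, either way round below 0.2 rad and z of charcoal in the frame of turntable between 0.046 and 0.056 m and angle between charcoal's own z axis and vertical below 0.1 rad and value of joint chest_drawer0 below 0.006 m and x of blade_box in the frame of chest between -0.085 and 0.085 m and y of blade_box in the frame of chest between -0.1 and 0.1 m and height (world z) of blade_box below 0.04 m); the robot touches nothing.
It fails at once if a pot or bottle is tipped over (angle between any of flux_tub, brown_bottle, cream_pot's own z axis and vertical above 0.5 rad).
It also fails if it takes over 144 s, if anything falls off the work surface, if the arm or the gripper's body presses on something with over 40 N, if the wrist force passes 120 N, or if a joint passes its speed limit or range.

## Robot

A 6-joint arm with a two-finger parallel gripper is mounted at the origin on the work surface; the furniture and walls round the work are solid. World frame = base frame: x ahead of the robot, y to its left, z up, the work surface at z = 0. Lengths are in m, angles in degrees, forces in N, time in s.
With the tool pointing down it reaches from about 0.4 to 0.825 m from the base axis. Payload 7 kg.
Tool frame: the origin (TCP) lies at the very end of the fingers, on their centre line; the grasp point (between the pads) lies 19 mm behind it (ctrl.grip_depth is the distance from the TCP to the grasp point, in m); z points along the fingers, y is the line along which they close (so a half turn about z gives the same grasp; the last joint's range is limited). The gripper opens to 88 mm and grips with 3 to 60 N. Pads are 19 mm wide; open, the fingers measure 130 mm over their backs; the gripper's body (78 mm by 193 mm) begins 47 mm behind the grasp point.
Start: joints at [-47.206, 20.546, 0.682, 0, -70.136, -16.507], TCP at [0.299, -0.605, 0.227] pointing down, gripper open.
Joint ranges: [-176.03, 176.03], [-82.01, 121.73], [-58.28, 71.71], [-173.87, 95.51], [-174.79, -0.11], [-173.66, 173.66]. Speed limits (degrees/s): [136.94, 136.94, 172.46, 180, 180, 180].

## Interface

Orientations are given as [roll, pitch, yaw] about the fixed x, y, z axes, in that order (R = Rz(yaw) Ry(pitch) Rx(roll)).
In Python, from plant import get_obs, eyes, ctrl, spotter gives the robot as it stands.
- The arm moves only by the shell command python3 -m crank 'ROWS'. ROWS is JSON, one flat list of numbers, 7 for each row, row after row: the turn, a rotation vector about the tool's x, y, z in rad, then the shift along the tool's x, y, z in mm, then the opening, from 0 (shut) to 1 (fully open). A call has 1 to 5 rows; each row shifts and turns the commanded pose from where the row before left it, along the tool's axes as they then stand; what a row does not reach is not made up. A row lasts 1/8 s, in which the tool goes at most 62.5 mm and 10.7 degrees, less where a joint would pass 70% of its speed; a pose out of reach is approached as far as the arm can. A call is refused whole if a number of a shift passes 62.5 or a number of a turn 0.188, either way. A call with a gripper value outside its range is refused whole. The fingers move at their own pace and stop on an object; the grip force is fixed at half the most. Time passes only in rows, so rows that do not move let the fingers close. It gives the time, the measured TCP pose, the force, the opening and the grip force at its end, in the units of the state.
- get_obs(): the state, without advancing time (a new reading comes with each control period).
- eyes.snapshot(name): name is "scene" or "top" or "wrist"; returns the picture (480x640x3 uint8, blue, green, red); there is no depth.
- eyes.camera_model(name): a dict with "fx", "fy", "cx", "cy" (pixels), "extrinsics" (4x4, takes a point from camera to world coordinates). Camera axes: x right, y down, z forward; pixel columns grow to the right and rows downward; lengths in m; the calibration is good to about 2 mm. A picture is of the moment at which its call begins: read the wrist's pose just before it. camera_model takes no time and is no camera call; for the wrist camera it gives the pose at the moment of the call.
- ctrl.close_job(): hands the job in; it is judged then, once.
Trained networks look in the newest picture that a camera, given by its name, has taken for a name from the list of things; names that differ only in an ending like _2 or _b are one class to them, and where a whole thing is asked for, a point or a joint stands for the part that bears it (a point fixed in the world has none). Each returns a list of dicts, best first, with "p" (0 to 1); they miss things now and then, are a little off and sometimes report something else, mostly with a low value. They report only what shows in the picture. A call takes as long as a camera call. They do not tell look-alikes from the thing itself.
- spotter.outline_of(camera, target): "region" (480x640 bool, what is visible of it) and "rect" ([left, top, width, height] in pixels, round what is visible of it).
- spotter.place_of(camera, target): "location" ([column, row] in pixels: a listed point, or the origin of a listed thing).
The state is a dict: "clock": time; "joint_pos": joint angles; "qvel": joint speeds; "tau": joint torques, N m; "tool_pos": TCP position; "orientation": TCP orientation; "force": force on the tool from outside, world axes, zero at the start; "moment": the same for the moment, N m; "opening": finger opening in m; "gripper_force": force on a finger pad.
Only numpy, scipy, OpenCV 4.12 (cv2) and the standard library are available. Lean on these libraries where they do the work, as an engineer would, in place of code of your own. Each camera call takes 0.05 s, during which the arm holds its last target. There are 200 camera calls.

## Working session

There is one attempt and no reset: what is moved stays moved. The work goes in short steps, Python scripts to look and compute and a shell command to move; the robot and the scene stay as the last step left them, time stands still between calls to the robot, and variables do not carry over. Pictures are saved under pics/ and viewed, at most 14 in all, crops included, and the job is handed in when it is done.

```bash
ls; mkdir -p pics; python3 - <<'E'
from plant import get_obs, eyes, ctrl, spotter
import cv2,numpy as np
o=get_obs();print(o['clock'],o['tool_pos'],o['orientation'],o['opening'],ctrl.grip_depth)
for c in ['scene','top']:
    im=eyes.snapshot(c);cv2.imwrite(f'pics/{c}0.png',im)
    m=eyes.camera_model(c);print(c,m['fx'],m['cx'],m['cy'],np.round(m['extrinsics'],3).tolist())
    for t in ['flux_tub','brown_bottle','cream_pot','charcoal','blade_box','chest','chest_drawer0_handle','tray','turntable']:
        r=spotter.place_of(c,t);print(t,[(np.round(x['location']).tolist(),round(x['p'],2)) for x in r[:4]])
E
```

```text
pics
0.0 [ 0.29868491 -0.60475627  0.22560968] [ 1.79902538e+02 -8.81207511e-03 -1.53721099e+02] 0.08759461068099259 0.0188
scene 448.179503083397 320.4767767884526 237.5369231008785 [[-0.884, -0.365, 0.292, 0.328], [-0.468, 0.687, -0.556, 0.339], [0.002, -0.628, -0.778, 0.727], [0.0, 0.0, 0.0, 1.0]]
flux_tub [([353.0, 272.0], 0.97)]
brown_bottle []
cream_pot [([373.0, 351.0], 0.94), ([337.0, 307.0], 0.74), ([241.0, 327.0], 0.62)]
charcoal [([285.0, 218.0], 0.65)]
blade_box [([260.0, 249.0], 0.64)]
chest [([239.0, 226.0], 0.71)]
chest_drawer0_handle [([323.0, 248.0], 0.73)]
tray [([399.0, 188.0], 0.97)]
turntable [([290.0, 380.0], 0.79)]
top 480.42069454574784 312.94594071981413 240.48073912452543 [[-0.022, -0.988, 0.154, 0.445], [-0.999, 0.026, 0.028, -0.152], [-0.032, -0.153, -0.988, 1.064], [0.0, 0.0, 0.0, 1.0]]
flux_tub [([319.0, 290.0], 0.67)]
brown_bottle [([351.0, 289.0], 0.66)]
cream_pot [([286.0, 294.0], 0.86), ([232.0, 232.0], 0.85), ([262.0, 336.0], 0.51)]
charcoal [([340.0, 204.0], 0.96), ([284.0, 294.0], 0.42)]
blade_box [([293.0, 205.0], 0.69)]
chest [([316.0, 174.0], 0.91), ([351.0, 287.0], 0.34)]
chest_drawer0_handle [([317.0, 259.0], 0.8), ([316.0, 170.0], 0.25)]
tray [([437.0, 281.0], 0.63)]
turntable [([211.0, 289.0], 0.92)]
```

View pics/top0.png

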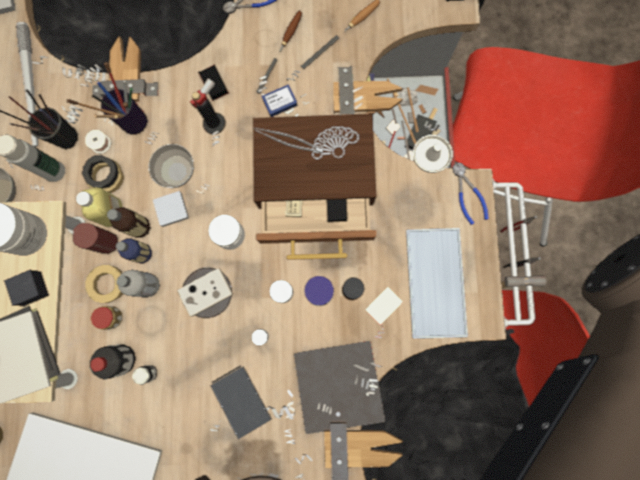

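View pics/scene0.png

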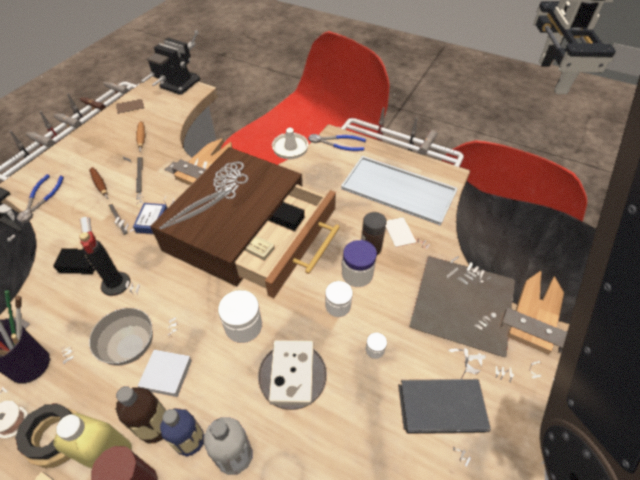

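```bash
cat > h.py <<'E'
from plant import get_obs, eyes, ctrl, spotter
import cv2,numpy as np
from scipy.optimize import least_squares
from scipy.spatial.transform import Rotation as Rn
def proj(m,P):
    T=np.linalg.inv(m['extrinsics']);q=(T[:3,:3]@np.asarray(P,float).T).T+T[:3,3]
    return np.c_[m['fx']*q[:,0]/q[:,2]+m['cx'],m['fy']*q[:,1]/q[:,2]+m['cy']]
def back(m,uv,z):
    uv=np.atleast_2d(uv).astype(float);E=m['extrinsics']
    d=np.c_[(uv[:,0]-m['cx'])/m['fx'],(uv[:,1]-m['cy'])/m['fy'],np.ones(len(uv))]@E[:3,:3].T
    return E[:3,3]+d*((z-E[2,3])/d[:,2])[:,None]
def near(cam,t,uv,tol=25):
    r=[x for x in spotter.outline_of(cam,t) if np.hypot(*(np.array(x['rect'][:2])+np.array(x['rect'][2:])/2-uv))<tol]
    return r[0] if r else None
def cyl(m,rect,d,h,x0,z0=0):
    a=np.linspace(0,2*np.pi,60);r=d/2
    l=np.array([rect[0],rect[1],rect[0]+rect[2],rect[1]+rect[3]])
    def f(p):
        P=np.concatenate([np.c_[p[0]+r*np.cos(a),p[1]+r*np.sin(a),0*a+z] for z in(z0,z0+h)])
        q=proj(m,P);return np.r_[q.min(0),q.max(0)]-l
    s=least_squares(f,x0);return s.x,np.round(s.fun,1)
def poly(m,mask,z):
    """min-area rectangle in world at height z: centre, size, angle of long side"""
    c=max(cv2.findContours(mask.astype(np.uint8),cv2.RETR_EXTERNAL,cv2.CHAIN_APPROX_NONE)[0],key=cv2.contourArea)[:,0]
    (cx,cy),(w,h),a=cv2.minAreaRect((back(m,c,z)[:,:2]*1000).astype(np.float32))
    if w<h:w,h,a=h,w,a+90
    return np.round([cx,cy,w,h,(a+90)%180-90],1)
E
python3 - <<'E'
from h import *
K={'flux_tub':(.062,.072,(319,290),(358,262)),'brown_bottle':(.046,.09,(353,288),(374,230)),'cream_pot':(.048,.05,(281,291),(339,297))}
D={'top':{'turntable':((206,292),.033),'tray':((437,283),.012),'charcoal':((338,209),.048),'blade_box':((293,208),.04),'chest':((315,178),.08)}}
for i,c in enumerate(['top','scene']):
    im=eyes.snapshot(c);m=eyes.camera_model(c)
    for t,k in K.items():
        r=near(c,t,k[2+i])
        if r is None:print(c,t,'none');continue
        x0=back(m,k[2+i],.05)[0,:2];print(c,t,r['rect'],*cyl(m,r['rect'],k[0],k[1],x0),round(r['p'],2))
    if c=='top':
        for t,(uv,z) in D[c].items():
            r=near(c,t,uv,30)
            if r is None: print(t,'none');continue
            print(t,poly(m,r['region'],z),r['rect'])
            if t=='turntable':
                g=im.min(2)>150; g=cv2.morphologyEx((g&r['region']).astype(np.uint8),cv2.MORPH_CLOSE,np.ones((9,9)));print('brick',poly(m,g,.051))
        cv2.imwrite('pics/crop1.png',cv2.resize(im[190:360,170:390],None,fx=3.5,fy=3.5,interpolation=2))
        print('handle ends',back(m,[(290,257),(344,255)],.044))
E
```

```text
top flux_tub [303.4, 277.3, 32.4, 30.3] [ 0.49154403 -0.13481696] [ 1.1 -0.2 -1.1  0.3] 0.58
top brown_bottle [341.5, 276.2, 25.8, 22.8] [ 0.49955475 -0.20689347] [ 0.9 -0.7 -0.8  0.8] 0.84
top cream_pot [271.3, 280.1, 21.2, 22.1] [ 0.49722086 -0.05343343] [-1.6 -0.7  1.6  0.7] 0.87
turntable [499.7 110.5 111.  109.6  25.2] [177.5, 264.1, 55.7, 52.9]
brick [499.3 110.6 100.2  64.  -63.2]
tray none
charcoal [ 666.1 -174.    48.5   43.2   -1.7] [326.3, 197.0, 22.3, 26.7]
blade_box [677.2 -81.6  37.5  35.7  88.4] [283.9, 199.8, 21.8, 16.2]
chest [ 7.168e+02 -1.279e+02  3.132e+02  2.600e+02  4.000e-01] [253.4, 113.2, 119.3, 146.8]
handle ends [[ 0.56917934 -0.07281448  0.044     ]
 [ 0.57052119 -0.18833445  0.044     ]]
scene flux_tub [341.6, 239.5, 34.1, 47.4] [ 0.49563542 -0.13217062] [-0.7 -0.8  0.6  0.7] 0.57
scene brown_bottle [361.2, 213.3, 25.4, 44.6] [ 0.49473739 -0.1997609 ] [-1.3 -1.4  1.2  1.2] 0.88
scene cream_pot [317.7, 282.2, 35.1, 36.0] [ 0.50047936 -0.04563243] [ 4.  -0.6 -3.8  0.7] 0.62
```

View pics/crop1.png

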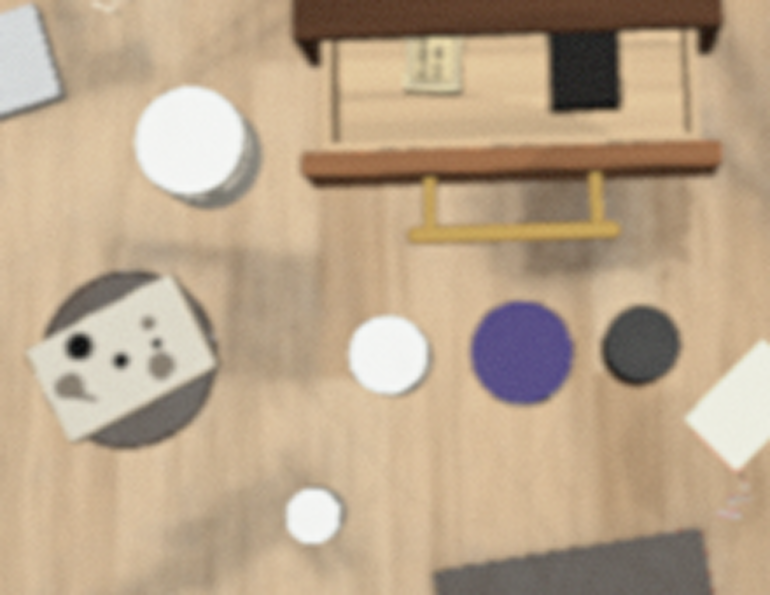

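Candidates for cream_pot in the top picture: (226,232) is too large, (260,337) is too small and outside the row. (281,291) measures about 48 mm and stands in the row, so that's the one. The crop confirms the row from left to right as pot, violet tub, dark-capped bottle. The charcoal is in the right half of the drawer and the tray is on the right. The brick's long side is at about -63°.

```bash
cat > go.py <<'E'
import sys
from h import *
def go(*a):
    """target grasp-centre x y, TCP z [, yaw]: tool-axis shift mm and turn"""
    o=get_obs();R=Rn.from_euler('xyz',o['orientation'],degrees=True).as_matrix()
    d=R.T@(np.array(a[:3])-o['tool_pos'])*1000
    s='shift '+str(np.round(d,1).tolist())+' len %.0f'%np.linalg.norm(d)
    if len(a)>3:
        Rt=Rn.from_euler('xyz',[180,0,a[3]],degrees=True).as_matrix()
        s+=' rotvec '+str(np.round(Rn.from_matrix(R.T@Rt).as_rotvec(),3).tolist())+' | final-axes shift '+str(np.round(Rt.T@(R@d),1).tolist())
    print(s)
if __name__=='__main__': go(*map(float,sys.argv[1:]))
E
python3 - <<'E'
from h import *
im=eyes.snapshot('top');m=eyes.camera_model('top')
c=back(m,[(408,230),(461,229),(467,337),(412,338)],.012);print(c.round(3),c.mean(0))
E
python3 go.py 0.45 -0.14 0.27 -135
```

```text
[[ 0.626 -0.332  0.012]
 [ 0.625 -0.449  0.012]
 [ 0.392 -0.445  0.012]
 [ 0.392 -0.329  0.012]] [ 0.50908742 -0.388704    0.012     ]
shift [-341.5, 350.2, -43.4] len 491 rotvec [-0.0, -0.0, -0.327] | final-axes shift [-435.8, 222.1, -43.4]
```

```bash
python3 -m crank '[0,0,-0.163,0,0,-20,1, 0,0,-0.163,0,0,-22,1, 0,0,0,-44,22,0,1, 0,0,0,-44,22,0,1, 0,0,0,-44,22,0,1]' && python3 -m crank '[0,0,0,-44,22,0,1, 0,0,0,-44,22,0,1, 0,0,0,-44,22,0,1, 0,0,0,-44,22,0,1, 0,0,0,-44,22,0,1]' && python3 -m crank '[0,0,0,-44,22,0,1, 0,0,0,-44,22,0,1, 0,0,0,0,0,0,1, 0,0,0,0,0,0,1]'
python3 - <<'E'
from h import *
o=get_obs();print(o['clock'],o['tool_pos'],o['orientation'],o['joint_pos'])
im=eyes.snapshot('wrist');m=eyes.camera_model('wrist');cv2.imwrite('pics/w1.png',im)
print(m['fx'],np.round(m['extrinsics'],3).tolist())
K={'flux_tub':(.062,.072,[.493,-.1335]),'brown_bottle':(.046,.09,[.497,-.2035]),'cream_pot':(.048,.05,[.499,-.05])}
for t,k in K.items():
    for r in spotter.outline_of('wrist',t): print(t,r['rect'],round(r['p'],2),*cyl(m,r['rect'],k[0],k[1],k[2]),'exp',proj(m,[[*k[2],k[1]/2]]).round())
E
```

```text
clock: 2.33
tool_pos: [0.3459, -0.4639, 0.2686]
orientation: [-180.0, 0.0, -135.1]
force: [1.0, -0.2, -0.6]
opening: 0.0878
gripper_force: 0.0
clock: 2.95
tool_pos: [0.4239, -0.2304, 0.2689]
orientation: [-180.0, 0.0, -135.0]
force: [1.7, 0.0, 0.4]
opening: 0.0877
gripper_force: 0.0
clock: 3.45
tool_pos: [0.4547, -0.1385, 0.2687]
orientation: [-180.0, -0.0, -135.0]
force: [-0.4, -0.2, 0.1]
opening: 0.088
gripper_force: 0.0
3.45 [ 0.45468744 -0.1385006   0.26866261] [-1.79994887e+02 -2.65495963e-04 -1.34977009e+02] [ 6.86118259e+00 -2.39742265e-01 -1.96024340e+01  4.43535735e-03
 -7.06343577e+01 -5.18396626e+01]
370.2975127996165 [[-0.707, 0.673, 0.218, 0.395], [0.707, 0.672, 0.218, -0.199], [0.0, 0.308, -0.951, 0.426], [0.0, 0.0, 0.0, 1.0]]
flux_tub [262.8, 200.1, 63.5, 73.9] 0.86 [ 0.49482361 -0.13168472] [ 1.   0.4 -1.  -0.4] exp [[296. 233.]]
flux_tub [142.8, 282.7, 41.5, 49.2] 0.66 [ 0.66349885 -0.17803823] [-16.4 -13.4  19.4  14.1] exp [[296. 233.]]
brown_bottle [212.4, 166.2, 57.9, 59.1] 0.83 [ 0.49760815 -0.20256048] [-1.5 -0.6  1.9  0.6] exp [[245. 192.]]
brown_bottle [263.1, 198.4, 63.4, 75.3] 0.57 [ 0.4906719  -0.13390984] [ 7.7  5.  -7.7 -4.8] exp [[245. 192.]]
cream_pot [309.2, 377.3, 51.9, 37.3] 0.88 [0.62070244 0.05803788] [ 6.8 -9.9 -6.8  9.5] exp [[344. 281.]]
cream_pot [413.9, 232.1, 30.8, 39.1] 0.72 [ 0.40546316 -0.01041348] [-12.5  -7.2  11.1   7.6] exp [[344. 281.]]
cream_pot [323.1, 254.7, 46.7, 50.7] 0.61 [ 0.49606367 -0.05138196] [ 1.5 -2.1 -1.3  2. ] exp [[344. 281.]]
```

View pics/w1.png

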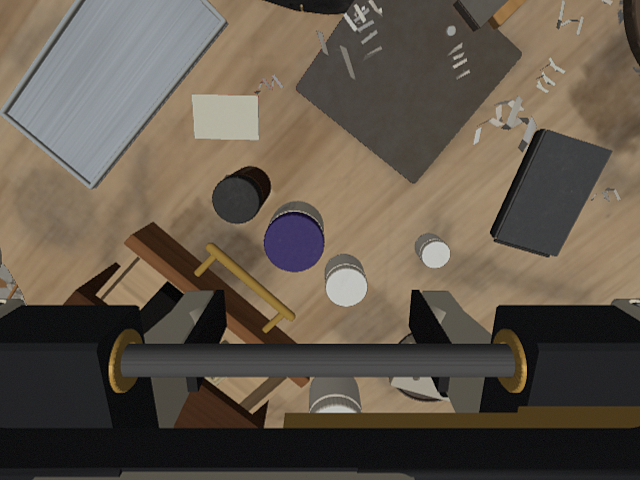

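The wrist view shows the bottle at (240,195), the tub at (294,240) and the pot at (346,280), which agrees with the estimates. I'll take the bottle first.

```bash
python3 go.py .4975 -.203 .045
```

```text
shift [14.3, -75.4, 223.6] len 236
```

```bash
python3 -m crank '[0,0,0,7,-38,20,1, 0,0,0,7,-37.5,20,1, 0,0,0,0,0,45,1, 0,0,0,0,0,45,1, 0,0,0,0,0,45,1]' && python3 -m crank '[0,0,0,0,0,30,1, 0,0,0,0,0,18,1, 0,0,0,0,0,0,1, 0,0,0,0,0,0,0, 0,0,0,0,0,0,0]' && python3 -m crank '[0,0,0,0,0,0,0,0,0,0,0,0,0,0,0,0,0,0,0,0,0]'
```

```text
clock: 4.28
tool_pos: [0.4978, -0.2031, 0.0922]
orientation: [-180.0, 0.0, -135.1]
force: [0.6, 0.7, -0.9]
opening: 0.0877
gripper_force: 0.0
clock: 4.9
tool_pos: [0.4989, -0.2022, 0.0466]
orientation: [-179.9, 0.1, -135.1]
force: [-0.2, -0.3, 0.5]
opening: 0.0732
gripper_force: 0.0
clock: 5.28
tool_pos: [0.4983, -0.2019, 0.0458]
orientation: [-180.0, 0.0, -135.0]
force: [-0.1, 0.4, 2.1]
opening: 0.0447
gripper_force: 30.0
```

```bash
python3 -m crank '[0,0,0,0,0,-30,0, 0,0,0,0,0,-40,0, 0,0,0,0,0,-30,0,0,0,0,0,0,0,0]' && python3 go.py .582 -.389 .0500
```

```text
clock: 5.78
tool_pos: [0.4997, -0.202, 0.148]
orientation: [-179.8, 0.2, -135.0]
force: [0.9, -0.2, -1.0]
opening: 0.044
gripper_force: 30.0
shift [74.3, -190.1, 98.5] len 227
```

```bash
python3 -m crank '[0,0,0,15,-38,0,0, 0,0,0,15,-38,0,0, 0,0,0,15,-38,0,0, 0,0,0,15,-38,0,0, 0,0,0,14.3,-38,0,0]' && python3 -m crank '[0,0,0,0,0,0,0,0,0,0,0,0,45,0, 0,0,0,0,0,35,0, 0,0,0,0,0,12,0,0,0,0,0,0,4,0]' && python3 -m crank '[0,0,0,0,0,0,0,0,0,0,0,0,2,0]'
```

```text
clock: 6.4
tool_pos: [0.5797, -0.3897, 0.1437]
orientation: [179.9, -0.0, -135.0]
force: [0.2, 0.6, -1.7]
opening: 0.0446
gripper_force: 30.0
clock: 7.02
tool_pos: [0.5797, -0.3885, 0.0491]
orientation: [179.9, -0.0, -135.0]
force: [0.5, 0.5, -1.5]
opening: 0.0442
gripper_force: 30.0
clock: 7.28
tool_pos: [0.5809, -0.3892, 0.0492]
orientation: [-179.9, 0.1, -135.0]
force: [0.3, -0.4, -1.1]
opening: 0.0445
gripper_force: 30.0
```

```bash
python3 -m crank '[0,0,0,0,0,0,1,0,0,0,0,0,0,1,0,0,0,0,0,0,1, 0,0,0,0,0,-35,1, 0,0,0,0,0,-45,1]' && python3 -m crank '[0,0,0,0,0,-20,1,0,0,0,0,0,0,1]' && python3 go.py .4945 -.1325 .033
```

```text
clock: 7.9
tool_pos: [0.5791, -0.3885, 0.1272]
orientation: [179.9, -0.1, -135.0]
force: [1.2, -0.5, 0.8]
opening: 0.0862
gripper_force: 0.0
clock: 8.15
tool_pos: [0.581, -0.3893, 0.15]
orientation: [-179.8, 0.1, -135.0]
force: [-1.0, -0.0, -0.7]
opening: 0.0876
gripper_force: 0.0
shift [-120.2, 243.2, 116.2] len 295
```

```bash
python3 -m crank '[0,0,0,-20,40.5,0,1, 0,0,0,-20,40.5,0,1, 0,0,0,-20,40.5,0,1, 0,0,0,-20,40.5,0,1, 0,0,0,-20,40.5,0,1]' && python3 -m crank '[0,0,0,-20,40.5,0,1, 0,0,0,0,0,0,1,0,0,0,0,0,40,1, 0,0,0,0,0,40,1, 0,0,0,0,0,25,1]' && python3 -m crank '[0,0,0,0,0,11,1, 0,0,0,0,0,0,1, 0,0,0,0,0,0,0, 0,0,0,0,0,0,0, 0,0,0,0,0,0,0]'  && python3 -m crank '[0,0,0,0,0,0,0]'
```

```text
clock: 8.78
tool_pos: [0.5063, -0.1736, 0.1464]
orientation: [179.9, -0.1, -135.1]
force: [0.9, 0.3, 0.5]
opening: 0.0878
gripper_force: 0.0
clock: 9.4
tool_pos: [0.4918, -0.1327, 0.0401]
orientation: [179.9, -0.1, -135.1]
force: [-0.2, -0.3, 0.4]
opening: 0.0877
gripper_force: 0.0
clock: 10.02
tool_pos: [0.4936, -0.1321, 0.0323]
orientation: [-179.9, 0.1, -135.0]
force: [2.1, -1.6, 0.5]
opening: 0.0632
gripper_force: 0.8
clock: 10.15
tool_pos: [0.4937, -0.1321, 0.0323]
orientation: [-179.9, 0.1, -135.0]
force: [-0.7, 0.1, 5.1]
opening: 0.0616
gripper_force: 30.0
```

```bash
python3 -m crank '[0,0,0,0,0,-30,0, 0,0,0,0,0,-45,0, 0,0,0,0,0,-40,0,0,0,0,0,0,0,0]' && python3 go.py .508 -.389 .0360
```

```text
clock: 10.65
tool_pos: [0.4949, -0.132, 0.1496]
orientation: [-179.8, 0.3, -135.0]
force: [-0.8, 0.3, -2.5]
opening: 0.0618
gripper_force: 30.0
shift [172.9, -190.6, 113.6] len 281
```

```bash
python3 -m crank '[0,0,0,29,-32,0,0, 0,0,0,29,-32,0,0, 0,0,0,29,-32,0,0, 0,0,0,29,-32,0,0, 0,0,0,29,-32,0,0]' && python3 -m crank '[0,0,0,28,-31,0,0,0,0,0,0,0,0,0,0,0,0,0,0,45,0, 0,0,0,0,0,40,0, 0,0,0,0,0,18,0]' && python3 -m crank '[0,0,0,0,0,5,0,0,0,0,0,0,0,0]'
```

```text
clock: 11.28
tool_pos: [0.5027, -0.3487, 0.1449]
orientation: [179.9, -0.0, -135.0]
force: [0.3, -0.3, -1.1]
opening: 0.0617
gripper_force: 30.0
clock: 11.9
tool_pos: [0.5037, -0.388, 0.0404]
orientation: [179.7, -0.1, -135.0]
force: [-0.3, 0.2, -1.4]
opening: 0.0618
gripper_force: 30.0
clock: 12.15
tool_pos: [0.5064, -0.3896, 0.0394]
orientation: [-179.9, 0.0, -135.0]
force: [-0.3, -0.5, -0.9]
opening: 0.0616
gripper_force: 30.0
```

```bash
python3 -m crank '[0,0,0,0,0,3.6,0,0,0,0,0,0,0,0]' && python3 -m crank '[0,0,0,0,0,0,1,0,0,0,0,0,0,1,0,0,0,0,0,0,1, 0,0,0,0,0,-35,1, 0,0,0,0,0,-45,1]' && python3 -m crank '[0,0,0,0,0,-36,1,0,0,0,0,0,0,1]' && python3 go.py .4965 -.0508 .019
```

```text
clock: 12.4
tool_pos: [0.506, -0.3896, 0.0357]
orientation: [-179.9, 0.0, -135.0]
force: [0.3, 0.5, -1.1]
opening: 0.0619
gripper_force: 30.0
clock: 13.02
tool_pos: [0.5049, -0.3892, 0.1147]
orientation: [179.9, -0.1, -135.0]
force: [1.2, 0.1, -0.2]
opening: 0.0876
gripper_force: 0.0
clock: 13.28
tool_pos: [0.5075, -0.3905, 0.1548]
orientation: [-179.6, 0.1, -135.0]
force: [-0.4, 0.7, -0.1]
opening: 0.0875
gripper_force: 0.0
shift [-232.1, 248.8, 134.7] len 366
```

```bash
python3 -m crank '[0,0,0,-29,31,0,1, 0,0,0,-29,31,0,1, 0,0,0,-29,31,0,1, 0,0,0,-29,31,0,1, 0,0,0,-29,31,0,1]' && python3 -m crank '[0,0,0,-29,31,0,1, 0,0,0,-29,31,0,1, 0,0,0,-29,31,0,1, 0,0,0,0,0,0,1,0,0,0,0,0,45,1]' && python3 -m crank '[0,0,0,0,0,45,1, 0,0,0,0,0,30,1, 0,0,0,0,0,13,1, 0,0,0,0,0,0,1, 0,0,0,0,0,0,0]' && python3 -m crank '[0,0,0,0,0,0,0,0,0,0,0,0,0,0,0,0,0,0,0,0,0]'
```

```text
clock: 13.9
tool_pos: [0.4981, -0.176, 0.1503]
orientation: [180.0, -0.0, -135.0]
force: [0.9, 0.3, 0.3]
opening: 0.0878
gripper_force: 0.0
clock: 14.52
tool_pos: [0.4971, -0.0493, 0.1078]
orientation: [-179.8, 0.3, -134.9]
force: [0.5, 0.4, -1.1]
opening: 0.0874
gripper_force: 0.0
clock: 15.15
tool_pos: [0.4954, -0.0501, 0.019]
orientation: [-179.9, 0.1, -135.0]
force: [0.1, 0.1, 0.5]
opening: 0.082
gripper_force: 0.0
clock: 15.52
tool_pos: [0.4948, -0.05, 0.0184]
orientation: [-180.0, 0.0, -135.0]
force: [-0.7, -0.1, 0.2]
opening: 0.0531
gripper_force: 0.0
```

```bash
python3 -m crank '[0,0,0,0,0,0,0,0,0,0,0,0,0,0,0,0,0,0,0,0,0]' && python3 -m crank '[0,0,0,0,0,-35,0, 0,0,0,0,0,-50,0, 0,0,0,0,0,-45,0,0,0,0,0,0,0,0]' && python3 go.py .434 -.389 .022
```

```text
clock: 15.9
tool_pos: [0.4949, -0.05, 0.0183]
orientation: [-180.0, 0.0, -135.0]
force: [-0.8, 0.9, 5.9]
opening: 0.0474
gripper_force: 30.0
clock: 16.4
tool_pos: [0.4966, -0.0496, 0.1513]
orientation: [-179.8, 0.3, -135.0]
force: [-0.2, -0.1, -2.0]
opening: 0.0473
gripper_force: 30.0
shift [284.9, -195.3, 128.4] len 369
```

```bash
python3 -m crank '[0,0,0,35.5,-24.4,0,0, 0,0,0,35.5,-24.4,0,0, 0,0,0,35.5,-24.4,0,0, 0,0,0,35.5,-24.4,0,0, 0,0,0,35.5,-24.4,0,0]' && python3 -m crank '[0,0,0,35.5,-24.4,0,0, 0,0,0,35.5,-24.4,0,0, 0,0,0,35.5,-24.4,0,0, 0,0,0,0,0,0,0,0,0,0,0,0,45,0]' && python3 -m crank '[0,0,0,0,0,45,0, 0,0,0,0,0,25,0, 0,0,0,0,0,10,0, 0,0,0,0,0,1.5,0, 0,0,0,0,0,0,0]'
```

```text
clock: 17.02
tool_pos: [0.454, -0.2628, 0.1466]
orientation: [179.9, -0.0, -135.0]
force: [1.0, 0.2, -0.2]
opening: 0.0474
gripper_force: 30.0
clock: 17.65
tool_pos: [0.4331, -0.3901, 0.1041]
orientation: [-179.7, 0.1, -135.1]
force: [1.6, -0.2, -2.3]
opening: 0.0474
gripper_force: 30.0
clock: 18.27
tool_pos: [0.4319, -0.3887, 0.0218]
orientation: [-180.0, 0.0, -135.0]
force: [-0.7, -0.0, -1.1]
opening: 0.0477
gripper_force: 30.0
```

```bash
python3 -m crank '[0,0,0,0,0,0,1,0,0,0,0,0,0,1,0,0,0,0,0,0,1, 0,0,0,0,0,-35,1, 0,0,0,0,0,-45,1]' && python3 -m crank '[0,0,0,0,0,-45,1,0,0,0,0,0,-45,1,0,0,0,0,0,0,1]' && python3 go.py .50 -.13 .19 -90
```

```text
clock: 18.9
tool_pos: [0.4308, -0.3885, 0.1014]
orientation: [179.9, -0.1, -135.0]
force: [0.8, -0.8, 0.0]
opening: 0.0866
gripper_force: 0.0
clock: 19.27
tool_pos: [0.4334, -0.3901, 0.1959]
orientation: [-179.6, 0.1, -135.0]
force: [0.8, 0.4, 0.2]
opening: 0.0876
gripper_force: 0.0
shift [-231.0, 137.0, 5.3] len 269 rotvec [-0.008, -0.001, -0.786] | final-axes shift [-260.1, -66.6, 5.9]
```

```bash
python3 -m crank '[0,0,-0.157,0,0,0,1,0,0,-0.157,0,0,0,1,0,0,-0.157,0,0,0,1,0,0,-0.157,0,0,0,1,0,0,-0.157,0,0,0,1]' && python3 -m crank '[0,0,0,-43.5,-11,0,0.25,0,0,0,-43.5,-11,0,0.25,0,0,0,-43.5,-11,0,0.25,0,0,0,-43.5,-11,0,0.25,0,0,0,-43.5,-11,0,0.25]' && python3 -m crank '[0,0,0,-43.5,-11,0,0.25,0,0,0,0,0,0,0.25,0,0,0,0,0,0,0.25]'
python3 - <<'E'
from h import *
o=get_obs();print(o['clock'],o['tool_pos'],o['orientation'],o['opening'])
im=eyes.snapshot('wrist');m=eyes.camera_model('wrist');cv2.imwrite('pics/w2.png',im)
for r in spotter.place_of('wrist','chest_drawer0_handle')[:2]:print(r,back(m,r['location'],.044))
im=eyes.snapshot('top');cv2.imwrite('pics/t2.png',im);m=eyes.camera_model('top')
for t,d in {'flux_tub':(.062,.072),'brown_bottle':(.046,.09),'cream_pot':(.048,.05)}.items():
  for r in spotter.outline_of('top',t)[:3]: print(t,round(r['p'],2),*cyl(m,r['rect'],*d,[.5,-.39],.003))
E
```

```text
clock: 19.9
tool_pos: [0.4311, -0.3886, 0.1906]
orientation: [179.9, 0.0, -89.8]
force: [0.9, 0.2, -0.3]
opening: 0.0878
gripper_force: 0.0
clock: 20.52
tool_pos: [0.4865, -0.17, 0.1908]
orientation: [180.0, 0.0, -90.1]
force: [1.8, 0.6, -0.1]
opening: 0.043
gripper_force: 0.0
clock: 20.9
tool_pos: [0.4975, -0.1279, 0.1909]
orientation: [179.9, 0.0, -90.0]
force: [-0.1, 0.0, 0.5]
opening: 0.0221
gripper_force: 0.0
20.9 [ 0.49746155 -0.12787091  0.19094386] [ 1.79948101e+02  7.51976405e-04 -9.00169135e+01] 0.02209781590068381
{'location': [232.2, 224.3], 'p': 0.92} [[ 0.56969455 -0.13019993  0.044     ]]
{'location': [106.3, 166.8], 'p': 0.56} [[ 0.66829715 -0.17861262  0.044     ]]
flux_tub 0.72 [ 0.50813281 -0.39043601] [-1.7 -1.3  1.5  1.3]
cream_pot 0.77 [ 0.43423828 -0.39108562] [-1.2 -0.7  1.1  0.6]
cream_pot 0.74 [ 0.40001044 -0.00804911] [-4.6 -3.2  4.8  3. ]
cream_pot 0.67 [0.65048757 0.06559898] [ 2.9 -4.  -3.1  4.2]
```

View pics/w2.png

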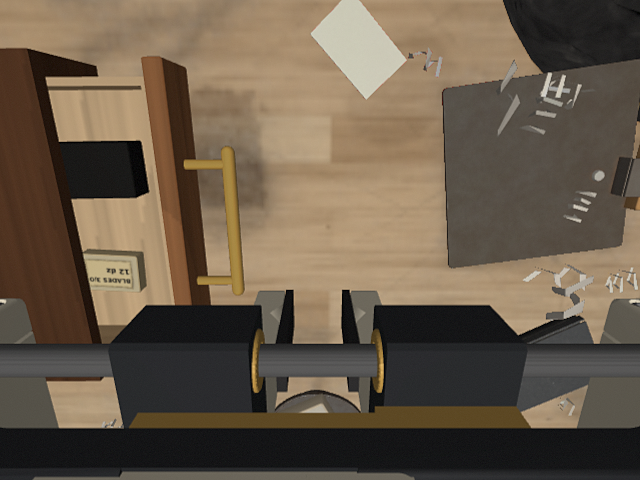

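```bash
python3 - <<'E'
from h import *
m=eyes.camera_model('wrist')
e=back(m,[(228.5,150),(238.5,290)],.044);d=e[1]-e[0];print(e,np.degrees(np.arctan2(-d[0],d[1])))
e=back(m,[(148,143),(140,198),(64,142),(64,198)],.048);print(e)
E
python3 go.py .5695 -.130 .025
```

```text
[[ 0.56852556 -0.19215699  0.044     ]
 [ 0.56886513 -0.06903899  0.044     ]] -0.15802286930512865
[[ 0.63047041 -0.19792802  0.048     ]
 [ 0.64332146 -0.15418353  0.048     ]
 [ 0.69632746 -0.19883138  0.048     ]
 [ 0.7058231  -0.15432496  0.048     ]]
shift [1.1, -72.0, 166.3] len 181
```

```bash
python3 -m crank '[0,0,0,1,-36,0,0.25,0,0,0,0.5,-35.5,0,0.25,0,0,0,0,0,50,0.25,0,0,0,0,0,40,0.25,0,0,0,0,0,0,0.25]' && python3 -m crank '[0,0,0,0,0,30,0.25,0,0,0,0,0,25,0.25,0,0,0,0,0,15,0.25,0,0,0,0,0,6,0.25,0,0,0,0,0,0,0]' && python3 -m crank '[0,0,0,0,0,0,0,0,0,0,0,0,0,0,0,0,0,0,0,0,0]'
```

```text
clock: 21.82
tool_pos: [0.5669, -0.1301, 0.0985]
orientation: [179.6, -0.0, -90.1]
force: [1.1, -0.8, 1.2]
opening: 0.0221
gripper_force: 0.0
clock: 22.45
tool_pos: [0.5698, -0.1296, 0.0261]
orientation: [-180.0, -0.0, -90.0]
force: [0.5, -0.5, -0.4]
opening: 0.0163
gripper_force: 0.0
clock: 22.82
tool_pos: [0.5699, -0.1296, 0.0263]
orientation: [-179.9, -0.0, -90.0]
force: [-1.4, 1.1, 6.0]
opening: 0.0098
gripper_force: 30.0
```

```bash
python3 -m crank '[0,0,0,0,10,0,0,0,0,0,0,15,0,0,0,0,0,0,15,0,0,0,0,0,0,15,0,0,0,0,0,0,10,0,0]' && python3 -m crank '[0,0,0,0,3,0,0,0,0,0,0,0,0,0]' && python3 - <<'E'
from h import *
im=eyes.snapshot('scene');m=eyes.camera_model('scene')
cv2.imwrite('pics/s3.png',im)
im=eyes.snapshot('top')
for t in['charcoal','blade_box']:
    r=spotter.outline_of('top',t);mm=eyes.camera_model('top')
    for x in r[:2]:print(t,x['p'],poly(mm,x['region'],.048 if t=='charcoal' else .04))
    print(spotter.place_of('scene',t)[:1], [back(m,x['location'],.022) for x in spotter.place_of('scene',t)[:1]])
E
```

```text
clock: 23.45
tool_pos: [0.5042, -0.1298, 0.0263]
orientation: [-179.9, -0.0, -90.0]
force: [0.9, -2.9, 5.5]
opening: 0.0099
gripper_force: 30.0
clock: 23.7
tool_pos: [0.5031, -0.1297, 0.0263]
orientation: [-179.8, -0.0, -90.0]
force: [4.8, -4.6, 1.7]
opening: 0.0099
gripper_force: 30.0
charcoal 0.75 [ 614.3 -175.4   72.2   42.9    0.8]
[] []
blade_box 0.56 [629.7 -82.1  34.8  33.1  89.2]
[] []
```

View pics/s3.png

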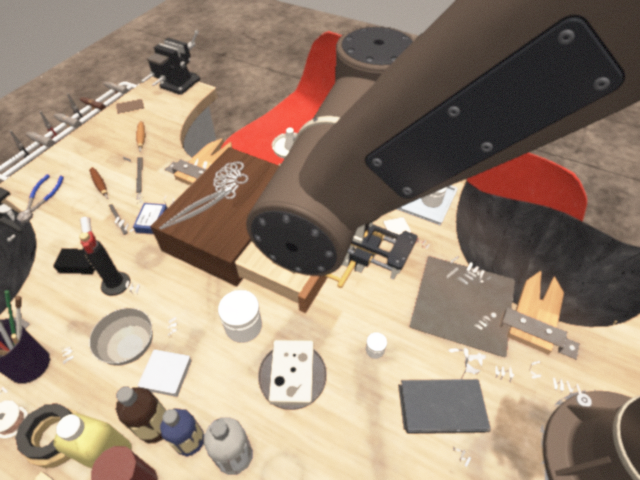

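```bash
python3 -m crank '[0,0,0,0,3,0,0,0,0,0,0,2,0,0,0,0,0,0,0,0,0,0,0,0,0,0,0,0]' && python3 -m crank '[0,0,0,0,0,0,0.25,0,0,0,0,0,0,0.25,0,0,0,0,0,-25,0.25,0,0,0,0,0,-45,0.25,0,0,0,0,0,-45,0.25]' && python3 -m crank '[0,0,-0.1745,0,0,-15,0.66,0,0,-0.1745,0,0,0,0.66,0,0,-0.1745,0,0,0,0.66,0,0,-0.1745,0,0,0,0.66,0,0,-0.1745,0,0,0,0.66]' && python3 -m crank '[0,0,-0.1745,0,0,0,0.66,0,0,-0.1745,0,0,0,0.66,0,0,-0.1745,0,0,0,0.66,0,0,-0.1745,0,0,0,0.66,0,0,0,0,0,0,0.66]' && python3 - <<'E'
from h import *
from go import go
im=eyes.snapshot('wrist');m=eyes.camera_model('wrist');cv2.imwrite('pics/w4.png',im)
for x in spotter.outline_of('wrist','charcoal')[:2]:print('w',x['p'],poly(m,x['region'],.048),x['rect'])
im=eyes.snapshot('top');m=eyes.camera_model('top')
for x in spotter.outline_of('top','charcoal')[:2]:print('t',x['p'],poly(m,x['region'],.048))
go(.612,-.176,.026,0)
E
```

```text
clock: 24.6
tool_pos: [0.5031, -0.1297, 0.0265]
orientation: [-179.3, -0.0, -90.0]
force: [19.1, -10.5, -15.3]
opening: 0.0098
gripper_force: 30.0
clock: 25.22
tool_pos: [0.4947, -0.1294, 0.141]
orientation: [179.9, 0.0, -90.1]
force: [0.6, 0.6, -0.2]
opening: 0.0216
gripper_force: 0.0
clock: 25.85
tool_pos: [0.4949, -0.1293, 0.1548]
orientation: [180.0, 0.1, -39.8]
force: [0.1, 0.2, -0.8]
opening: 0.0576
gripper_force: 0.0
clock: 26.48
tool_pos: [0.4952, -0.1293, 0.1549]
orientation: [-180.0, 0.1, -0.2]
force: [0.0, -0.8, -0.0]
opening: 0.0578
gripper_force: 0.0
w 0.69 [ 6.148e+02 -1.747e+02  6.960e+01  4.650e+01  6.000e-01] [349.1, 2.4, 78.5, 119.4]
t 0.63 [ 638.8 -185.7   50.5   26.2   46.5]
shift [116.3, 46.1, 129.3] len 180 rotvec [-0.0, 0.0, -0.004] | final-axes shift [116.0, 46.6, 129.3]
```

View pics/w4.png

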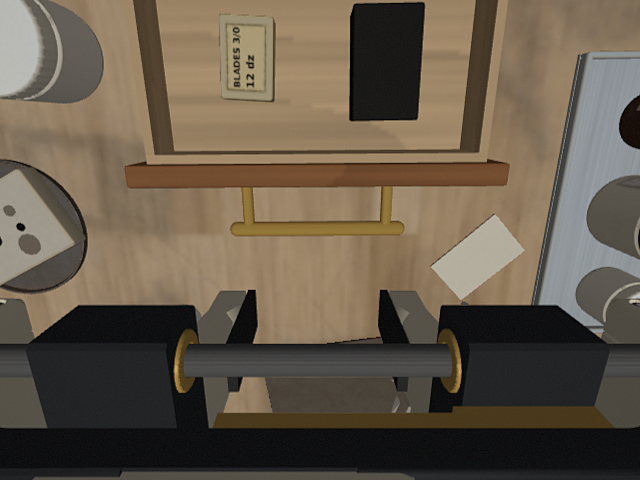

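```bash
python3 -m crank '[0,0,0,40,15,0,0.66,0,0,0,40,15,0,0.66,0,0,0,39,15.5,0,0.66,0,0,0,0,0,0,0.66,0,0,0,0,0,40,0.66]' && python3 go.py .615 -.175 .026 && python3 -m crank '[0,0,0,0,0,40,0.66,0,0,0,0,0,30,0.66,0,0,0,0,0,13,0.66,0,0,0,0,0,5,0.66,0,0,0,0,0,0,0]' && python3 -m crank '[0,0,0,0,0,0,0,0,0,0,0,0,0,0,0,0,0,0,0,0,0]'
```

```text
clock: 27.3
tool_pos: [0.6173, -0.1754, 0.1175]
orientation: [180.0, -0.3, -0.2]
force: [-0.3, 0.6, -1.5]
opening: 0.0581
gripper_force: 0.0
shift [-2.8, -0.4, 91.4] len 91
clock: 27.92
tool_pos: [0.6157, -0.1751, 0.0283]
orientation: [180.0, -0.1, -0.1]
force: [1.2, -0.0, 0.5]
opening: 0.0519
gripper_force: 0.0
clock: 28.3
tool_pos: [0.616, -0.1751, 0.0287]
orientation: [180.0, -0.1, -0.1]
force: [-1.2, 1.6, 6.8]
opening: 0.0447
gripper_force: 29.9
```

```bash
python3 -m crank '[0,0,0,0,0,-25,0,0,0,0,0,0,-40,0,0,0,0,0,0,-45,0,0,0,0,0,0,-20,0,0,0,0,0,0,0,0]' && python3 go.py .4995 .1105 .0585 -63.2
```

```text
clock: 28.92
tool_pos: [0.6162, -0.1752, 0.1595]
orientation: [180.0, -0.2, -0.1]
force: [-0.4, 0.1, -1.9]
opening: 0.045
gripper_force: 29.9
shift [-117.5, -285.5, 100.6] len 325 rotvec [-0.002, -0.003, 1.102] | final-axes shift [-307.6, -24.6, 101.0]
```

```bash
python3 -m crank '[0,0,0,-16.8,-40.8,0,0,0,0,0,-16.8,-40.8,0,0,0,0,0,-16.8,-40.8,0,0,0,0,0,-16.8,-40.8,0,0,0,0,0,-16.8,-40.8,0,0]' && python3 -m crank '[0,0,0,-16.8,-40.8,0,0,0,0,0,-16.8,-40.8,0,0,0,0,0.157,0,0,0,0,0,0,0.157,0,0,0,0,0,0,0.157,0,0,0,0]' && python3 -m crank '[0,0,0.157,0,0,0,0,0,0,0.157,0,0,0,0,0,0,0.157,0,0,0,0,0,0,0.157,0,0,0,0,0,0,0,0,0,0,0]' && python3 go.py .4995 .1105 .0585 -63.2
```

```text
clock: 29.55
tool_pos: [0.5301, 0.03, 0.1561]
orientation: [180.0, 0.1, -0.1]
force: [0.4, -0.1, -0.1]
opening: 0.0449
gripper_force: 29.9
clock: 30.18
tool_pos: [0.4971, 0.1105, 0.1561]
orientation: [179.9, 0.1, -27.3]
force: [0.7, -0.5, -0.7]
opening: 0.045
gripper_force: 29.9
clock: 30.8
tool_pos: [0.4973, 0.1103, 0.1563]
orientation: [179.9, 0.0, -63.0]
force: [0.5, 0.2, -0.2]
opening: 0.0447
gripper_force: 29.9
shift [0.8, -2.2, 97.8] len 98 rotvec [0.002, 0.0, 0.004] | final-axes shift [0.8, -2.0, 97.8]
```

```bash
python3 -m crank '[0,0,0,1.5,-2,40,0,0,0,0,0,0,35,0,0,0,0,0,0,15,0,0,0,0,0,0,5,0,0,0,0,0,0,0,0]' && python3 -m crank '[0,0,0,0,0,2.5,0,0,0,0,0,0,0,0]'
```

```text
clock: 31.42
tool_pos: [0.5009, 0.1104, 0.063]
orientation: [-180.0, -0.0, -63.0]
force: [-0.6, -0.2, -0.4]
opening: 0.0448
gripper_force: 29.9
clock: 31.68
tool_pos: [0.5008, 0.1104, 0.0605]
orientation: [-179.9, 0.0, -63.0]
force: [-0.7, 0.5, 0.5]
opening: 0.0449
gripper_force: 29.9
```

```bash
python3 - <<'E'
from h import *
im=eyes.snapshot('scene');m=eyes.camera_model('scene')
cv2.imwrite('pics/s5.png',cv2.resize(im[310:440,220:380],None,fx=4,fy=4,interpolation=2))
E
```

```text
(no output)
```

View pics/s5.png

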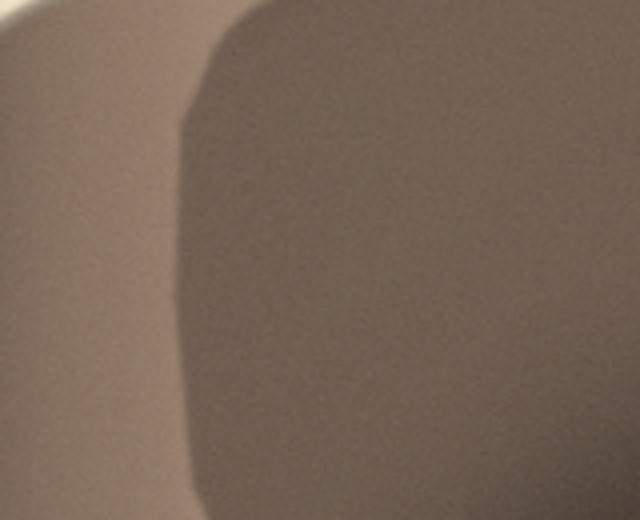

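```bash
python3 -m crank '[0,0,0,0,0,2.3,0,0,0,0,0,0,0,0,0,0,0,0,0,0,0.7,0,0,0,0,0,0,0.7,0,0,0,0,0,0,0.7]' && python3 -m crank '[0,0,0,0,0,-20,0.7,0,0,0,0,0,-40,0.7,0,0,0,0,0,-45,0.7,0,0,0,0,0,-10,0.7]' && python3 go.py .46 -.13 .17 -90
```

```text
clock: 32.35
tool_pos: [0.5004, 0.1102, 0.0575]
orientation: [180.0, 0.0, -63.0]
force: [0.5, -0.0, 0.6]
opening: 0.0608
gripper_force: 0.0
clock: 32.85
tool_pos: [0.502, 0.1109, 0.1757]
orientation: [-179.7, 0.0, -63.0]
force: [-0.2, 0.1, -0.9]
opening: 0.0613
gripper_force: 0.0
shift [195.7, 146.7, 5.0] len 245 rotvec [-0.005, 0.001, 0.471] | final-axes shift [240.9, 42.0, 5.7]
```

```bash
python3 -m crank '[0,0,0.157,0,0,0,0.25,0,0,0.157,0,0,0,0.25,0,0,0.157,0,0,0,0.25,0,0,0,40,7,0,0.25,0,0,0,40,7,0,0.25]' && python3 -m crank '[0,0,0,40,7,0,0.25,0,0,0,40,7,0,0.25,0,0,0,40,7,0,0.25,0,0,0,41,7,0,0.25,0,0,0,0,0,0,0.25]' && python3 - <<'E'
from h import *
from go import go
im=eyes.snapshot('wrist');m=eyes.camera_model('wrist');cv2.imwrite('pics/w6.png',im)
for r in spotter.place_of('wrist','chest_drawer0_handle')[:2]:print(r,back(m,r['location'],.044))
im=eyes.snapshot('top');m=eyes.camera_model('top');cv2.imwrite('pics/t6.png',cv2.resize(im[160:360,160:480],None,fx=2.5,fy=2.5,interpolation=2))
for x in spotter.outline_of('top','charcoal')[:2]:print('t',x['p'],poly(m,x['region'],.077))
for x in spotter.place_of('top','turntable')[:1]:print(back(m,x['location'],0))
for x in spotter.place_of('top','charcoal')[:1]:print(back(m,x['location'],.051))
go(.503,-.13,.026,-90)
E
```

```text
clock: 33.48
tool_pos: [0.4858, 0.0295, 0.1718]
orientation: [179.9, -0.0, -90.0]
force: [0.1, -0.6, -0.7]
opening: 0.023
gripper_force: 0.0
clock: 34.1
tool_pos: [0.4572, -0.1327, 0.1719]
orientation: [179.9, -0.0, -90.2]
force: [0.7, 1.0, -0.1]
opening: 0.0221
gripper_force: 0.0
{'location': [259.1, 239.5], 'p': 0.94} [[ 0.50459275 -0.12609779  0.044     ]]
[[ 0.42987513 -0.38484022  0.051     ]]
shift [0.0, -44.5, 146.5] len 153 rotvec [0.0, 0.0, 0.001] | final-axes shift [0.0, -44.4, 146.5]
```

View pics/t6.png

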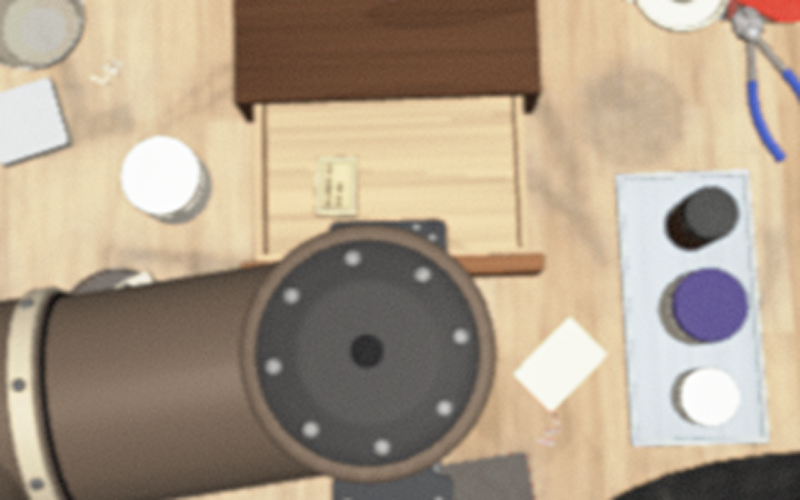

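The top view shows all three standing on the tray and only the box left in the drawer. The arm hides the turntable for now. Next I'll pinch the handle and push the drawer shut.

```bash
python3 -m crank '[0,0,0,-1,-24,0,0.25,0,0,0,-1,-21,0,0.25,0,0,0,0,0,45,0.25,0,0,0,0,0,40,0.25,0,0,0,0,0,0,0.25]' && python3 go.py .5035 -.13 .026 && python3 -m crank '[0,0,0,0,0,30,0.25,0,0,0,0,0,20,0.25,0,0,0,0,0,11,0.25,0,0,0,0,0,0,0.25,0,0,0,0,0,0,0]' && python3 -m crank '[0,0,0,0,0,0,0,0,0,0,0,0,0,0,0,0,0,0,0,0,0]'
```

```text
clock: 35.02
tool_pos: [0.5013, -0.1282, 0.0852]
orientation: [179.6, -0.0, -90.0]
force: [-0.4, 0.1, -0.1]
opening: 0.0218
gripper_force: 0.0
shift [1.7, -2.6, 59.2] len 59
clock: 35.65
tool_pos: [0.5043, -0.1287, 0.0278]
orientation: [-179.9, 0.0, -90.0]
force: [-0.5, 0.1, 0.1]
opening: 0.0164
gripper_force: 0.0
clock: 36.02
tool_pos: [0.5041, -0.1287, 0.0276]
orientation: [-179.9, 0.0, -90.0]
force: [-0.1, 1.5, 6.2]
opening: 0.0101
gripper_force: 30.0
```

```bash
python3 -m crank '[0,0,0,0,-12,0,0,0,0,0,0,-22,0,0,0,0,0,0,-25,0,0,0,0,0,0,-25,0,0,0,0,0,0,-20,0,0]' && python3 -m crank '[0,0,0,0,-15,0,0,0,0,0,0,-8,0,0,0,0,0,0,-4,0,0,0,0,0,0,0,0,0,0,0,0,0,0,0]' && python3 -m crank '[0,0,0,0,-3,0,0,0,0,0,0,0,0,0]' && python3 -m crank '[0,0,0,0,-2,0,0,0,0,0,0,0,0,0]'
```

```text
clock: 36.65
tool_pos: [0.609, -0.1284, 0.0277]
orientation: [-179.9, 0.0, -90.0]
force: [-2.2, 4.6, 7.1]
opening: 0.01
gripper_force: 30.0$: bad value
```

```bash
python3 -m crank '[0,0,0,0,-15,0,0,0,0,0,0,-8,0,0,0,0,0,0,-4,0,0,0,0,0,0,0,0,0]' && python3 -m crank '[0,0,0,0,-3,0,0,0,0,0,0,0,0,0]' && python3 -m crank '[0,0,0,0,-2,0,0,0,0,0,0,0,0,0]'
```

```text
clock: 37.15
tool_pos: [0.636, -0.1283, 0.0277]
orientation: [-179.8, 0.0, -90.0]
force: [1.4, 4.5, 5.2]
opening: 0.0099
gripper_force: 30.0
clock: 37.4
tool_pos: [0.6367, -0.1283, 0.0276]
orientation: [180.0, 0.0, -90.0]
force: [-4.6, 6.1, 10.4]
opening: 0.0099
gripper_force: 30.0
clock: 37.65
tool_pos: [0.6367, -0.1283, 0.0276]
orientation: [179.8, 0.0, -90.0]
force: [-10.6, 7.8, 15.8]
opening: 0.0102
gripper_force: 30.0
```

```bash
python3 -m crank '[0,0,0,0,0,0,0.25,0,0,0,0,0,0,0.25,0,0,0,0,0,-25,0.25,0,0,0,0,0,-45,0.25,0,0,0,0,0,-45,0.25]' && python3 -m crank '[0,0,0.157,0,0,-25,0.5,0,0,0.157,0,0,0,0.7,0,0,0.157,0,0,0,1,0,0,0.157,0,0,0,1,0,0,0.157,0,0,0,1]' && python3 go.py .432 -.3888 .0218 -135
```

```text
clock: 38.28
tool_pos: [0.6391, -0.1292, 0.1423]
orientation: [179.9, -0.0, -90.0]
force: [0.9, -0.0, -0.3]
opening: 0.0223
gripper_force: 0.0
clock: 38.9
tool_pos: [0.6393, -0.1291, 0.1663]
orientation: [180.0, -0.0, -135.3]
force: [0.2, 0.2, -0.1]
opening: 0.0666
gripper_force: 0.0
shift [329.9, -38.9, 144.6] len 362 rotvec [0.0, -0.0, -0.006] | final-axes shift [330.2, -37.0, 144.5]
```

```bash
python3 -m crank '[0,0,0,41.2,-4.8,0,1,0,0,0,41.2,-4.8,0,1,0,0,0,41.2,-4.8,0,1,0,0,0,41.2,-4.8,0,1,0,0,0,41.2,-4.8,0,1]' && python3 -m crank '[0,0,0,41.2,-4.8,0,1,0,0,0,41.2,-4.8,0,1,0,0,0,41.2,-4.8,0,1,0,0,0,0,0,0,1,0,0,0,0,0,0,1]' && python3 - <<'E'
from h import *
from go import go
im=eyes.snapshot('top');m=eyes.camera_model('top');cv2.imwrite('pics/t7.png',cv2.resize(im[100:340,160:480],None,fx=2.5,fy=2.5,interpolation=2))
for x in spotter.outline_of('top','charcoal')[:2]:print('t',x['p'],poly(m,x['region'],.077))
for x in spotter.place_of('top','charcoal')[:1]:print(back(m,x['location'],.051))
go(.432,-.3888,.0218,-135)
E
```

```text
clock: 39.52
tool_pos: [0.5097, -0.2926, 0.1665]
orientation: [-180.0, -0.0, -135.0]
force: [0.2, -1.0, -0.0]
opening: 0.0873
gripper_force: 0.0
clock: 40.15
tool_pos: [0.4333, -0.3893, 0.1665]
orientation: [180.0, -0.0, -135.1]
force: [0.1, -0.5, -0.4]
opening: 0.0878
gripper_force: 0.0
t 0.72 [500.7 108.9  73.2  47.3 -62.5]
t 0.21 [497.3  99.4 104.9 104.5 -66.3]
[[0.50638107 0.10443986 0.051     ]]
shift [1.6, 1.2, 144.8] len 145 rotvec [-0.0, 0.0, 0.001] | final-axes shift [1.6, 1.2, 144.8]
```

View pics/t7.png

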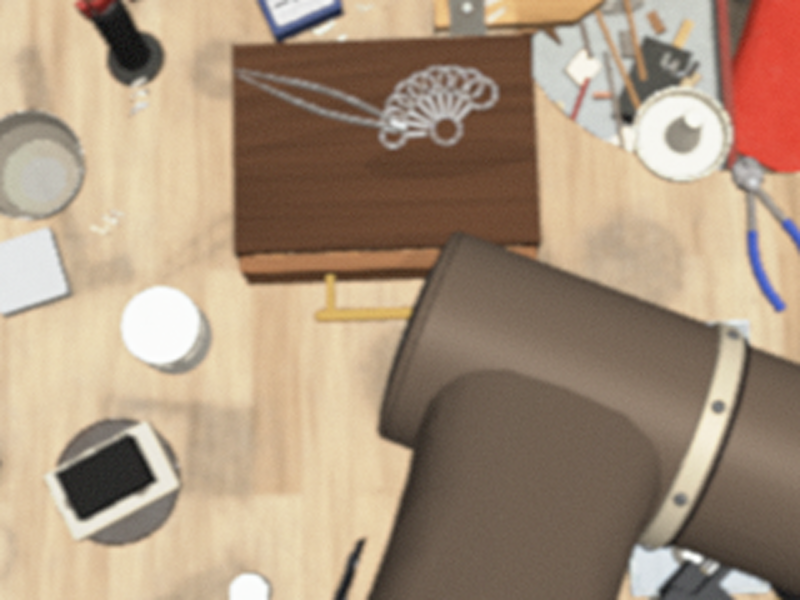

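The drawer is shut, and the charcoal sits on the brick about 2 mm off centre. Now I'll put the pot back.

```bash
python3 -m crank '[0,0,0,1,0.5,45,1,0,0,0,0,0,45,1,0,0,0,0,0,35,1,0,0,0,0,0,19,1,0,0,0,0,0,0,1]' && python3 -m crank '[0,0,0,0,0,0,0,0,0,0,0,0,0,0,0,0,0,0,0,0,0,0,0,0,0,0,0,0,0,0,0,0,0,0,0]' && python3 -m crank '[0,0,0,0,0,0,0,0,0,0,0,0,0,0]' && python3 -m crank '[0,0,0,0,0,-35,0,0,0,0,0,0,-50,0,0,0,0,0,0,-45,0,0,0,0,0,0,0,0]' && python3 go.py .4949 -.05 .0190
```

```text
clock: 40.92
tool_pos: [0.4319, -0.3884, 0.0211]
orientation: [179.8, -0.1, -134.9]
force: [0.6, -0.0, 0.9]
opening: 0.0878
gripper_force: 0.0
clock: 41.55
tool_pos: [0.4324, -0.3895, 0.023]
orientation: [-180.0, 0.0, -135.0]
force: [-0.6, 1.8, 1.9]
opening: 0.0476
gripper_force: 30.0
clock: 41.8
tool_pos: [0.4324, -0.3894, 0.023]
orientation: [-180.0, -0.0, -135.0]
force: [-1.4, 1.1, 6.3]
opening: 0.0477
gripper_force: 30.0
clock: 42.3
tool_pos: [0.4344, -0.3906, 0.1565]
orientation: [-179.6, 0.1, -135.0]
force: [0.1, -0.3, -1.4]
opening: 0.0477
gripper_force: 30.0
shift [-283.4, 198.9, 136.7] len 372
```

```bash
python3 -m crank '[0,0,0,-35.5,24.6,0,0,0,0,0,-35.5,24.6,0,0,0,0,0,-35.5,24.6,0,0,0,0,0,-35.5,24.6,0,0,0,0,0,-35.5,24.6,0,0]' && python3 -m crank '[0,0,0,-35.5,24.6,0,0,0,0,0,-35.5,24.6,0,0,0,0,0,-35.5,24.6,0,0,0,0,0,0,0,0,0,0,0,0,0,0,45,0]' && python3 -m crank '[0,0,0,0,0,45,0,0,0,0,0,0,27,0,0,0,0,0,0,10,0,0,0,0,0,0,3.5,0,0,0,0,0,0,0,0]' && python3 go.py .4949 -.05 .0202
```

```text
clock: 42.92
tool_pos: [0.4704, -0.1755, 0.1514]
orientation: [179.9, -0.1, -135.0]
force: [0.8, 0.8, -0.9]
opening: 0.0476
gripper_force: 30.0
clock: 43.55
tool_pos: [0.4963, -0.0486, 0.1089]
orientation: [-179.8, 0.3, -134.9]
force: [0.1, 0.5, -2.2]
opening: 0.0476
gripper_force: 30.0
clock: 44.18
tool_pos: [0.4946, -0.0495, 0.0228]
orientation: [-180.0, 0.0, -135.0]
force: [0.6, 0.6, -0.0]
opening: 0.0476
gripper_force: 30.0
shift [0.1, -0.6, 2.6] len 3
```

Next I'll lower the last 2.5 mm, release, and fetch the tub (tray TCP 0.506, -0.3896, 0.0357).

```bash
python3 -m crank '[0,0,0,0,0,2.5,0,0,0,0,0,0,0,0,0,0,0,0,0,0,1,0,0,0,0,0,0,1,0,0,0,0,0,0,1]' && python3 -m crank '[0,0,0,0,0,-35,1,0,0,0,0,0,-50,1,0,0,0,0,0,-50,1,0,0,0,0,0,0,1]' && python3 go.py .506 -.3896 .0357
```

```text
clock: 44.8
tool_pos: [0.4942, -0.0494, 0.0198]
orientation: [-180.0, 0.0, -135.0]
force: [1.0, 0.2, -0.1]
opening: 0.072
gripper_force: 0.0
clock: 45.3
tool_pos: [0.4966, -0.049, 0.1589]
orientation: [-179.7, 0.4, -135.0]
force: [0.7, 0.3, 0.2]
opening: 0.0875
gripper_force: 0.0
shift [235.2, -246.8, 122.8] len 362
```

```bash
python3 -m crank '[0,0,0,29,-31,0,1,0,0,0,29,-31,0,1,0,0,0,29,-31,0,1,0,0,0,29,-31,0,1,0,0,0,29,-31,0,1]' && python3 -m crank '[0,0,0,29,-31,0,1,0,0,0,29,-31,0,1,0,0,0,29,-31,0,1,0,0,0,0,0,0,1,0,0,0,0,0,45,1]' && python3 -m crank '[0,0,0,0,0,40,1,0,0,0,0,0,24,1,0,0,0,0,0,10,1,0,0,0,0,0,0,1,0,0,0,0,0,0,0]' && python3 -m crank '[0,0,0,0,0,0,0,0,0,0,0,0,0,0,0,0,0,0,0,0,0]' && python3 -m crank '[0,0,0,0,0,-35,0,0,0,0,0,0,-45,0,0,0,0,0,0,-40,0,0,0,0,0,0,0,0]'
```

```text
clock: 45.92
tool_pos: [0.5006, -0.2628, 0.1539]
orientation: [179.9, -0.0, -135.0]
force: [0.1, -0.1, -0.4]
opening: 0.0875
gripper_force: 0.0
clock: 46.55
tool_pos: [0.5072, -0.3901, 0.1116]
orientation: [-179.7, 0.1, -135.0]
force: [1.0, -0.1, -2.3]
opening: 0.0876
gripper_force: 0.0
clock: 47.18
tool_pos: [0.5061, -0.389, 0.0369]
orientation: [-179.9, 0.0, -135.0]
force: [-0.5, -0.3, -0.3]
opening: 0.082
gripper_force: 0.0
clock: 47.55
tool_pos: [0.5058, -0.3891, 0.0364]
orientation: [-179.9, 0.0, -135.0]
force: [0.5, 0.2, 3.9]
opening: 0.0616
gripper_force: 30.0
clock: 48.05
tool_pos: [0.5071, -0.3898, 0.1595]
orientation: [-179.7, 0.1, -135.0]
force: [-0.7, -0.3, -1.5]
opening: 0.0614
gripper_force: 30.0
```

```bash
python3 -m crank '[0,0,0,-28.9,31.7,0,0,0,0,0,-28.9,31.7,0,0,0,0,0,-28.9,31.7,0,0,0,0,0,-28.9,31.7,0,0,0,0,0,-28.9,31.7,0,0]' && python3 -m crank '[0,0,0,-28.9,31.7,0,0,0,0,0,0,0,0,0,0,0,0,0,0,0,0,0,0,0,0,0,45,0,0,0,0,0,0,40,0]' && python3 -m crank '[0,0,0,0,0,25,0,0,0,0,0,0,9,0,0,0,0,0,0,2,0,0,0,0,0,0,0,0]' && python3 go.py .4937 -.1321 .0332
```

```text
clock: 48.68
tool_pos: [0.4945, -0.1732, 0.1546]
orientation: [179.9, -0.1, -135.0]
force: [0.7, 0.5, -1.4]
opening: 0.0616
gripper_force: 30.0
clock: 49.3
tool_pos: [0.4933, -0.1327, 0.0694]
orientation: [-180.0, 0.0, -135.1]
force: [-0.1, -0.7, -1.8]
opening: 0.0614
gripper_force: 30.0
clock: 49.8
tool_pos: [0.4942, -0.132, 0.0354]
orientation: [-179.9, 0.1, -135.0]
force: [-0.3, 0.2, -0.7]
opening: 0.0614
gripper_force: 30.0
shift [0.4, 0.2, 2.2] len 2
```

```bash
python3 -m crank '[0,0,0,0,0,2,0,0,0,0,0,0,0,0,0,0,0,0,0,0,1,0,0,0,0,0,0,1,0,0,0,0,0,0,1]' && python3 -m crank '[0,0,0,0,0,-35,1,0,0,0,0,0,-50,1,0,0,0,0,0,-45,1,0,0,0,0,0,0,1]' && python3 go.py .5809 -.3892 .0492
```

```text
clock: 50.42
tool_pos: [0.4934, -0.1317, 0.0327]
orientation: [180.0, -0.0, -135.0]
force: [-0.5, 0.3, 0.6]
opening: 0.0847
gripper_force: 0.0
clock: 50.92
tool_pos: [0.4958, -0.1317, 0.1665]
orientation: [-179.7, 0.3, -135.0]
force: [-0.8, -0.9, -0.6]
opening: 0.0876
gripper_force: 0.0
shift [122.6, -241.6, 117.9] len 295
```

```bash
python3 -m crank '[0,0,0,20,-40.5,0,1,0,0,0,20,-40.5,0,1,0,0,0,20,-40.5,0,1,0,0,0,20,-40.5,0,1,0,0,0,20,-40.5,0,1]' && python3 -m crank '[0,0,0,20,-40.5,0,1,0,0,0,0,0,0,1,0,0,0,0,0,0,1,0,0,0,0,0,40,1,0,0,0,0,0,40,1]' && python3 -m crank '[0,0,0,0,0,24,1,0,0,0,0,0,10,1,0,0,0,0,0,0,1,0,0,0,0,0,0,0,0,0,0,0,0,0,0]' && python3 -m crank '[0,0,0,0,0,0,0,0,0,0,0,0,0,0,0,0,0,0,0,0,0,0,0,0,0,0,0,0]' && python3 -m crank '[0,0,0,0,0,-35,0,0,0,0,0,0,-45,0,0,0,0,0,0,-30,0,0,0,0,0,0,0,0]'
```

```text
clock: 51.55
tool_pos: [0.5659, -0.3469, 0.1614]
orientation: [179.9, -0.0, -135.0]
force: [0.4, 0.6, 0.4]
opening: 0.0877
gripper_force: 0.0
clock: 52.18
tool_pos: [0.5806, -0.3873, 0.0825]
orientation: [-179.9, 0.1, -134.9]
force: [-0.0, 0.7, -0.5]
opening: 0.0876
gripper_force: 0.0
clock: 52.8
tool_pos: [0.5811, -0.3886, 0.05]
orientation: [-179.9, 0.0, -135.0]
force: [0.2, 0.2, 0.5]
opening: 0.0729
gripper_force: 0.0
clock: 53.3
tool_pos: [0.5805, -0.3885, 0.0487]
orientation: [-180.0, 0.0, -135.0]
force: [-0.2, 0.2, 1.1]
opening: 0.0449
gripper_force: 30.0
clock: 53.8
tool_pos: [0.5817, -0.3891, 0.1618]
orientation: [-179.7, 0.1, -135.0]
force: [1.2, 0.5, -2.4]
opening: 0.0446
gripper_force: 30.0
```

```bash
python3 -m crank '[0,0,0,-14.8,38,0,0,0,0,0,-14.8,38,0,0,0,0,0,-14.8,38,0,0,0,0,0,-14.8,38,0,0,0,0,0,-14.8,38,0,0]' && python3 -m crank '[0,0,0,0,0,0,0,0,0,0,0,0,0,0,0,0,0,0,0,45,0,0,0,0,0,0,40,0,0,0,0,0,0,18,0]' && python3 -m crank '[0,0,0,0,0,8,0,0,0,0,0,0,0,0,0,0,0,0,0,0,0]' && python3 go.py .4983 -.2019 .0460
```

```text
clock: 54.42
tool_pos: [0.497, -0.2005, 0.1573]
orientation: [179.9, -0.1, -135.0]
force: [0.9, 0.1, -0.9]
opening: 0.0445
gripper_force: 30.0
clock: 55.05
tool_pos: [0.497, -0.2025, 0.0527]
orientation: [179.8, -0.2, -135.1]
force: [-0.6, -0.8, -0.2]
opening: 0.0446
gripper_force: 30.0
clock: 55.42
tool_pos: [0.499, -0.202, 0.0483]
orientation: [-180.0, 0.0, -135.0]
force: [0.7, -0.3, -1.3]
opening: 0.0448
gripper_force: 30.0
shift [0.4, 0.6, 2.3] len 2
```

Now I'll lower it, release, retreat upward and back off to the right, clear of the cameras' view.

```bash
python3 -m crank '[0,0,0,0,0,2.2,0,0,0,0,0,0,0,0,0,0,0,0,0,0,1,0,0,0,0,0,0,1,0,0,0,0,0,0,1]' && python3 -m crank '[0,0,0,0,0,-35,1,0,0,0,0,0,-50,1,0,0,0,0,0,-50,1,0,0,0,0,0,-40,1]' && python3 -m crank '[0,0,0,42,-28,0,1,0,0,0,42,-28,0,1,0,0,0,42,-28,0,1,0,0,0,42,-28,0,1,0,0,0,42,-28,0,1]' && python3 -m crank '[0,0,0,42,-28,0,1,0,0,0,42,-28,0,1,0,0,0,42,-10,0,1,0,0,0,0,0,0,1,0,0,0,0,0,0,1]' && python3 - <<'E'
from h import *
im=eyes.snapshot('top');m=eyes.camera_model('top');cv2.imwrite('pics/t9.png',cv2.resize(im[100:340,160:480],None,fx=2.5,fy=2.5,interpolation=2))
for t,k in {'flux_tub':(.062,.072,[.4915,-.1348],(319,290)),'brown_bottle':(.046,.09,[.4996,-.2069],(353,288)),'cream_pot':(.048,.05,[.4972,-.0534],(281,291))}.items():
    r=near('top',t,k[3]); print(t,k[2],'now',*(cyl(m,r['rect'],*k[:3]) if r else '-'))
r=near('top','charcoal',(202,290),40);print(poly(m,r['region'],.077) if r else 'no charcoal')
for x in spotter.place_of('top','chest_drawer0_handle')[:1]:print(back(m,x['location'],.044))
print(get_obs()['clock'])
E
```

```text
clock: 56.05
tool_pos: [0.4986, -0.2017, 0.0456]
orientation: [-180.0, 0.0, -135.0]
force: [0.4, -0.5, -0.3]
opening: 0.0693
gripper_force: 0.0
clock: 56.55
tool_pos: [0.4986, -0.2018, 0.2228]
orientation: [-179.9, 0.1, -135.0]
force: [0.4, -0.1, -0.8]
opening: 0.0875
gripper_force: 0.0
clock: 57.18
tool_pos: [0.4484, -0.4508, 0.2205]
orientation: [-180.0, 0.0, -135.0]
force: [1.3, -0.1, 0.6]
opening: 0.0877
gripper_force: 0.0
clock: 57.8
tool_pos: [0.4063, -0.5848, 0.22]
orientation: [180.0, 0.0, -135.0]
force: [0.1, 0.2, 0.2]
opening: 0.0877
gripper_force: 0.0
flux_tub [0.4915, -0.1348] now [ 0.49707872 -0.12979891] [-0.7 -0.4  0.7  0.4]
brown_bottle [0.4996, -0.2069] now [ 0.49706502 -0.20002523] [ 0.2  1.5 -0.2 -1.6]
cream_pot [0.4972, -0.0534] now [ 0.4910361  -0.05178269] [-2.4 -0.8  2.5  0.8]
[500.6 108.9  73.2  49.1 -62.5]
[[ 0.63825315 -0.12683542  0.044     ]]
58.1
```

View pics/t9.png

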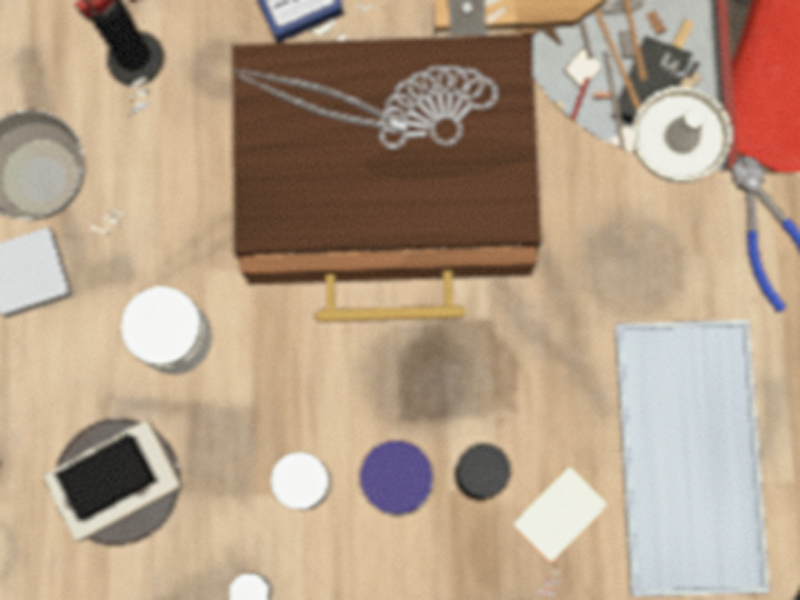

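The final picture shows the pot, tub and bottle back at their first pixels within about 1 px. The drawer is shut, the charcoal is centred on the brick, and the arm is clear.

```bash
python3 -c "
from plant import ctrl;print(ctrl.close_job())"
```

```text
the job is handed in; nothing more can be done
None
```

I finished and handed in the job at about 58 s. By the last picture, the charcoal lies about 2 mm off the brick's centre and lengthwise along it, the drawer is shut with the box inside, and the tub, bottle and pot stand upright within a few millimetres of their first spots. The hand-in gave no verdict.

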